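Return the vial, then lift the vial carrier off the painted glass and hold it level

TASK

Take the capped amber vial out of the beech block and set it fully home, without dropping it, in the one empty hole of the plywood carrier. Then take the carrier by the middle of its grip, lift it off the painted glass without dragging it across the paint, and finish while still holding it level and still, at least 8 cm above the glass, with all six vials in it, so that I can slide the panel out. Leave the other things where they are and do not press the gripper on the glass.

Things in the scene. Friction and masses are not known exactly. Their poses are not given: they have to be found in the camera images.
- carrier: loose plywood vial carrier on the panel, 0.42 kg empty, 0.63 kg full, 140 mm wide (x), 204 mm long (y). Deck top at z 46 mm with holes at x +-48, y -54, 0, +54 mm; floor top at z 4 mm. End cheeks (y +-96 to 102 mm) taper from 140 mm wide at z 50 to 52 mm at z 132; a wooden grip joins them. Origin: centre of underside, z up. Five of its six holes hold vials
- carrier_grip (a point): middle of the carrier's straight wooden grip, on the axis of the carrier, 118 mm above its underside; the grip is a flat-sided bar 18 mm wide (carrier x), 20 mm high and 192 mm long (carrier y). Tops of the vials in the carrier are 89 mm above its underside, so 19 mm below the bar
- hole_0 (a point): mouth of a round hole in the carrier's top deck: 27 mm diameter, straight, for a 24 mm vial; point: centre of the hole on the deck's top face, 46 mm above the carrier's underside; a vial that is home stands on the carrier's floor with its underside 42 mm below this point and 43 mm of it showing
- hole_1 (a point): mouth of a round hole in the carrier's top deck: 27 mm diameter, straight, for a 24 mm vial; point: centre of the hole on the deck's top face, 46 mm above the carrier's underside; a vial that is home stands on the carrier's floor with its underside 42 mm below this point and 43 mm of it showing
- hole_2 (a point): mouth of a round hole in the carrier's top deck: 27 mm diameter, straight, for a 24 mm vial; point: centre of the hole on the deck's top face, 46 mm above the carrier's underside; a vial that is home stands on the carrier's floor with its underside 42 mm below this point and 43 mm of it showing
- hole_3 (a point): mouth of a round hole in the carrier's top deck: 27 mm diameter, straight, for a 24 mm vial; point: centre of the hole on the deck's top face, 46 mm above the carrier's underside; a vial that is home stands on the carrier's floor with its underside 42 mm below this point and 43 mm of it showing
- hole_4 (a point): mouth of a round hole in the carrier's top deck: 27 mm diameter, straight, for a 24 mm vial; point: centre of the hole on the deck's top face, 46 mm above the carrier's underside; a vial that is home stands on the carrier's floor with its underside 42 mm below this point and 43 mm of it showing
- hole_5 (a point): mouth of a round hole in the carrier's top deck: 27 mm diameter, straight, for a 24 mm vial; point: centre of the hole on the deck's top face, 46 mm above the carrier's underside; a vial that is home stands on the carrier's floor with its underside 42 mm below this point and 43 mm of it showing
- vial_0: amber glass vial with a black screw cap, 24 mm diameter, 85 mm tall, about 35 g (all six alike; the cap is the top 19 mm, same diameter); origin: centre of its underside, z up its axis; one of the six, not always the same one, starts in the beech block, the others in the carrier
- vial_1: amber glass vial with a black screw cap, 24 mm diameter, 85 mm tall, about 35 g (all six alike; the cap is the top 19 mm, same diameter); origin: centre of its underside, z up its axis; one of the six, not always the same one, starts in the beech block, the others in the carrier
- vial_2: amber glass vial with a black screw cap, 24 mm diameter, 85 mm tall, about 35 g (all six alike; the cap is the top 19 mm, same diameter); origin: centre of its underside, z up its axis; one of the six, not always the same one, starts in the beech block, the others in the carrier
- vial_3: amber glass vial with a black screw cap, 24 mm diameter, 85 mm tall, about 35 g (all six alike; the cap is the top 19 mm, same diameter); origin: centre of its underside, z up its axis; one of the six, not always the same one, starts in the beech block, the others in the carrier
- vial_4: amber glass vial with a black screw cap, 24 mm diameter, 85 mm tall, about 35 g (all six alike; the cap is the top 19 mm, same diameter); origin: centre of its underside, z up its axis; one of the six, not always the same one, starts in the beech block, the others in the carrier
- vial_5: amber glass vial with a black screw cap, 24 mm diameter, 85 mm tall, about 35 g (all six alike; the cap is the top 19 mm, same diameter); origin: centre of its underside, z up its axis; one of the six, not always the same one, starts in the beech block, the others in the carrier
- block: beech block, fixed, 50 mm (x) by 160 mm (y) by 46 mm high, with three round holes 27 mm across and 36 mm deep at y = -52, 0 and +52 mm; the vial to be returned stands in the one at +52 mm (49 mm of it showing), a dropper bottle in the one at -52 mm. Origin: centre of its underside, on the table
- panel: painted glass panel of many coloured pieces with dark contour lines, fixed, lying flat on the table, 520 mm (x) by 460 mm (y), 6 mm thick; origin: centre of its underside. A sheet of white paper lies on it
- dropper: bystander: clear glass dropper bottle with a white collar and black rubber bulb, 23 mm diameter, 84 mm tall, standing in the block; origin: centre of its underside
- tumbler: bystander: empty conical glass, 85 mm tall, 76 mm across the rim, on the panel; origin: centre of its underside
- tape: bystander: roll of paper tape lying flat on the panel, 100 mm across, 24 mm high; origin: centre of its underside
- brush: bystander: thin paint brush, 200 mm long (x), 10 mm thick, lying on the table; origin: on its underside near the middle
- knife: bystander: palette knife, 212 mm long (x), 14 mm thick, lying on the table; origin: on its underside, where handle meets shank
- pliers: bystander: glass pliers, 170 mm long (x), 12 mm thick, lying on the table; origin: on its underside near the pivot
- muller: bystander: glass muller (grinding pestle with a flat foot), 72 mm across the foot, 102 mm tall, on a glass slab; origin: centre of its underside
Mind the look-alikes: they are no part of the job. Of the things that look like the block, the smallest one is meant.

How it is judged:
On the way, in this order (a step that is already met when the one before it is completed fails the run):
1. all six vials stand home in the carrier and are let go, the carrier still standing on the glass (z of vial_0 in the frame of carrier between -0.01 and 0.012 m and x of vial_0 in the frame of carrier between -0.065 and 0.065 m and y of vial_0 in the frame of carrier between -0.075 and 0.075 m and angle between the z axis of each of vial_0, vial_1, vial_2, vial_3, vial_4, vial_5 and the z axis of carrier, either way round below 0.2 rad and z of vial_1 in the frame of carrier between -0.01 and 0.012 m and x of vial_1 in the frame of carrier between -0.065 and 0.065 m and y of vial_1 in the frame of carrier between -0.075 and 0.075 m and z of vial_2 in the frame of carrier between -0.01 and 0.012 m and x of vial_2 in the frame of carrier between -0.065 and 0.065 m and y of vial_2 in the frame of carrier between -0.075 and 0.075 m and z of vial_3 in the frame of carrier between -0.01 and 0.012 m and x of vial_3 in the frame of carrier between -0.065 and 0.065 m and y of vial_3 in the frame of carrier between -0.075 and 0.075 m and z of vial_4 in the frame of carrier between -0.01 and 0.012 m and x of vial_4 in the frame of carrier between -0.065 and 0.065 m and y of vial_4 in the frame of carrier between -0.075 and 0.075 m and z of vial_5 in the frame of carrier between -0.01 and 0.012 m and x of vial_5 in the frame of carrier between -0.065 and 0.065 m and y of vial_5 in the frame of carrier between -0.075 and 0.075 m and contact force between the fingers and vial_0 below 0.1 N and contact force between the fingers and vial_1 below 0.1 N and contact force between the fingers and vial_2 below 0.1 N and contact force between the fingers and vial_3 below 0.1 N and contact force between the fingers and vial_4 below 0.1 N and contact force between the fingers and vial_5 below 0.1 N and height (world z) of carrier below 0.012 m and angle between carrier's own z axis and vertical below 0.05 rad), for 0.2 s.
2. the carrier is lifted clear of the glass by its grip and is kept level and steady, all vials home (height (world z) of carrier above 0.08 m and angle between carrier's own z axis and vertical below 0.1 rad and linear speed of carrier below 0.03 m/s and angular speed of carrier below 0.15 rad/s and contact force between the fingers and carrier above 2 N and distance between the grasp point and carrier_grip below 0.05 m and contact force between carrier and panel below 0.05 N and contact force between carrier and block below 0.05 N and contact force between carrier and tumbler below 0.05 N and contact force between carrier and muller below 0.05 N and z of vial_0 in the frame of carrier between -0.01 and 0.012 m and x of vial_0 in the frame of carrier between -0.065 and 0.065 m and y of vial_0 in the frame of carrier between -0.075 and 0.075 m and angle between the z axis of each of vial_0, vial_1, vial_2, vial_3, vial_4, vial_5 and the z axis of carrier, either way round below 0.2 rad and z of vial_1 in the frame of carrier between -0.01 and 0.012 m and x of vial_1 in the frame of carrier between -0.065 and 0.065 m and y of vial_1 in the frame of carrier between -0.075 and 0.075 m and z of vial_2 in the frame of carrier between -0.01 and 0.012 m and x of vial_2 in the frame of carrier between -0.065 and 0.065 m and y of vial_2 in the frame of carrier between -0.075 and 0.075 m and z of vial_3 in the frame of carrier between -0.01 and 0.012 m and x of vial_3 in the frame of carrier between -0.065 and 0.065 m and y of vial_3 in the frame of carrier between -0.075 and 0.075 m and z of vial_4 in the frame of carrier between -0.01 and 0.012 m and x of vial_4 in the frame of carrier between -0.065 and 0.065 m and y of vial_4 in the frame of carrier between -0.075 and 0.075 m and z of vial_5 in the frame of carrier between -0.01 and 0.012 m and x of vial_5 in the frame of carrier between -0.065 and 0.065 m and y of vial_5 in the frame of carrier between -0.075 and 0.075 m), for 0.5 s.
At the end, for the whole second after the job is handed in: The gripper holds the carrier at its grip (within 50 mm of the middle, more than 2 N), underside over 80 mm above the table, touching nothing else, level within 0.10 rad, slower than 0.03 m/s and 0.15 rad/s, with all six vials home in it (underside less than 12 mm above the carrier's) (all of step 2); the arm keeps its last pose, push and grip.
It fails at once if a bystander is disturbed (moved by more than 25 mm) (distance of any of tumbler, tape, brush, knife, pliers, muller, dropper from where it was at the start of the episode above 0.025 m).
It fails at once if the carrier is dragged: it slides more than 40 mm while still down on the glass (distance of carrier from where it was at the start of the episode above 0.04 m and height (world z) of carrier below 0.016 m).
It fails at once if the carrier is tipped by more than 0.35 rad or a vial tipped over (0.7 rad) (angle between carrier's own z axis and vertical above 0.35 rad or angle between any of vial_0, vial_1, vial_2, vial_3, vial_4, vial_5's own z axis and vertical above 0.7 rad).
It fails at once if a vial is dropped or knocked flying (faster than 0.6 m/s with no finger on it) ((linear speed of vial_0 above 0.6 m/s and contact force between the fingers and vial_0 below 0.01 N and contact force between the fingers and carrier below 0.01 N) or (linear speed of vial_1 above 0.6 m/s and contact force between the fingers and vial_1 below 0.01 N and contact force between the fingers and carrier below 0.01 N) or (linear speed of vial_2 above 0.6 m/s and contact force between the fingers and vial_2 below 0.01 N and contact force between the fingers and carrier below 0.01 N) or (linear speed of vial_3 above 0.6 m/s and contact force between the fingers and vial_3 below 0.01 N and contact force between the fingers and carrier below 0.01 N) or (linear speed of vial_4 above 0.6 m/s and contact force between the fingers and vial_4 below 0.01 N and contact force between the fingers and carrier below 0.01 N) or (linear speed of vial_5 above 0.6 m/s and contact force between the fingers and vial_5 below 0.01 N and contact force between the fingers and carrier below 0.01 N)).
It fails at once if the gripper presses on the glass panel by more than 10 N (contact force between any of the arm, the fingers and panel above 10 N).
It also fails if it takes over 58 s, if anything falls off the work surface, if the arm or the gripper's body presses on something with over 40 N, if the wrist force passes 120 N, or if a joint passes its speed limit or range.

ROBOT

A 7-joint arm with a two-finger parallel gripper is mounted at the origin on the work surface. World frame = base frame: x ahead of the robot, y to its left, z up, the work surface at z = 0. Lengths are in m, angles in rad, forces in N, time in s.
With the tool pointing down it reaches from about 0.4 to 0.85 m from the base axis. Payload 4.5 kg.
Tool frame: the origin (TCP) lies at the centre of the arm's flange, where the gripper is bolted on; the fingertips stand r.tcp_to_tips ahead of it and the grasp point (between the pads) lies 147 mm ahead of it (r.tcp_to_tips is the distance from the TCP to the fingertips, in m); x points along the fingers, y is the direction in which the jaws open and shut, and the axes are right-handed (so a half turn about x gives the same grasp; the last joint's range is limited). The gripper opens to 88 mm and grips with 3 to 60 N. Pads are 18 mm wide; open, the fingers measure 123 mm over their backs; the gripper's body (75 mm by 187 mm) begins 45 mm behind the grasp point.
Start: joints at [1.365, 0.689, -0.195, 1.565, 0.157, 0.902, -0.215], TCP at [0.148, -0.607, 0.405] pointing down, gripper open.
Joint ranges: [-3.01, 3.01], [-0.46, 2.08], [-1.47, 1.51], [0.13, 2.56], [-1, 4.14], [0.04, 2.09], [-2.66, 2.66]. Speed limits (rad/s): [2.57, 2.57, 3.14, 3.14, 3.14, 3.14, 3.14].

INTERFACE

Orientations are given as a unit quaternion [x, y, z, w].
In Python, from plant import r, eyes gives the robot as it stands.
- The arm moves only by the tool carry_out, never from a script. Its argument "targets" is text: rows parted by semicolons, each of 5 numbers parted by spaces: the opening, from 0 (shut) to 1 (fully open), then the shift along the tool's x, y, z in mm, then the turn about the tool's x in rad. A call has 1 to 20 rows; each row shifts and turns the commanded pose from where the row before left it, along the tool's axes as they then stand; what a row does not reach is not made up. A row lasts 1/12 s, in which the tool goes at most 41.7 mm and 7.16 degrees, less where a joint would pass 70% of its speed; a pose out of reach is approached as far as the arm can. A call is refused whole if a number of a shift passes 41.7 or a number of a turn 0.125, either way. A call with a gripper value outside its range is refused whole. The fingers move at their own pace and stop on an object; "force" is the grip in N (left out, the last holds). Time passes only in rows, so rows that do not move let the fingers close. It gives the time, the measured TCP pose, the force and the opening at its end, in the units of the state.
- r.get_state(): the state, without advancing time (a new reading comes with each control period).
- eyes.snapshot(name): name is "scene" or "top" or "wrist"; returns (picture, depth): 480x640x3 uint8, blue, green, red; 480x640 float32, m along the optical axis (not along the pixel's ray), 0 where there is no reading.
- eyes.camera_params(name): a dict with "intrinsics" (3x3 intrinsics, pixels), "rvec" (rotation vector, rad) and "tvec" (3), from world to camera coordinates, as OpenCV has them; the wrist camera has in their place "T_tool_cam" (4x4, takes a point from camera to tool coordinates, whose origin is the TCP and whose axes are the tool frame's). Camera axes: x right, y down, z forward; pixel columns grow to the right and rows downward; lengths in m; the calibration is good to about 2 mm. A picture is of the moment at which its call begins: read the wrist's pose just before it. camera_params takes no time and is no camera call.
- r.finish_job(): hands the job in, once; it reports no verdict.
The state is a dict: "clock": time; "q": joint angles; "qd": joint speeds; "joint_torque": joint torques, N m; "tool_pos": TCP position; "eef_rot": TCP orientation; "contact_force": force on the tool from outside, world axes, zero at the start; "moment": the same for the moment, N m; "opening": opening from 0.0 (shut) to 1.0 (fully open).
Only numpy, scipy, OpenCV 4.12 (cv2) and the standard library are available. Lean on these libraries where they do the work, as an engineer would, in place of code of your own. Each camera call takes 0.05 s, during which the arm holds its last target.

## Working session

There is one attempt and no reset: what is moved stays moved. The work goes in short steps, Python scripts to look and compute and a tool call to move; the robot and the scene stay as the last step left them, time stands still between calls to the robot, and variables do not carry over. Pictures are saved under pics/ and viewed, and the job is handed in when it is done.

Besides the shell and the picture viewer there is one more tool, called after ">>>" as name(argument=value, ...), one argument or row to a line, values as JSON. carry_out: Moves the arm, as the interface text tells. Its arguments: {"type":"object","properties":{"targets":{"type":"string"},"force":{"type":"number"}},"required":["targets"]}

```bash
ls; mkdir -p pics
cat > h.py <<'E'
import numpy as np,cv2
from scipy.spatial.transform import Rotation as R
from plant import r,eyes
def T_wc(name,st=None):
    p=eyes.camera_params(name)
    K=np.array(p['intrinsics'])
    if 'rvec' in p:
        Rm=cv2.Rodrigues(np.array(p['rvec'],float))[0];t=np.array(p['tvec'],float).ravel()
        return K,Rm.T,-Rm.T@t
    T=np.eye(4);T[:3,:3]=R.from_quat(st['eef_rot']).as_matrix();T[:3,3]=st['tool_pos']
    T=T@np.array(p['T_tool_cam']);return K,T[:3,:3],T[:3,3]
def ray(name,uv,z,st=None):
    K,Rm,c=T_wc(name,st)
    uv=np.atleast_2d(np.array(uv,float));d=np.c_[uv,np.ones(len(uv))]@np.linalg.inv(K).T@Rm.T
    return c+d*((z-c[2])/d[:,2])[:,None]
def cloud(name,dep,st=None):
    K,Rm,c=T_wc(name,st);v,u=np.mgrid[:480,:640]
    d=np.stack([u,v,np.ones_like(u)],-1)@np.linalg.inv(K).T
    return (d*dep[...,None])@Rm.T+c
def proj(name,P,st=None):
    K,Rm,c=T_wc(name,st);q=(np.atleast_2d(P)-c)@Rm@K.T
    return q[:,:2]/q[:,2:]
E
python3 - <<'E'
from h import *
st=r.get_state();print(st,r.tcp_to_tips)
for n in ('scene','top','wrist'):
    im,d=eyes.snapshot(n);cv2.imwrite(f'pics/{n}0.png',im);np.save(f'pics/{n}0.npy',d);print(n,T_wc(n,st),d.shape,(d>0).mean())
E
```

```text
pics
{'clock': 0.0, 'q': array([ 1.36482227,  0.68996005, -0.19451152,  1.56635921,  0.15730991,
        0.90252   , -0.21507206]), 'qd': array([-2.12540532e-03, -4.15926910e-04,  3.15389367e-04,  2.24505270e-03,
        9.96153883e-04,  8.21437163e-05,  9.42244745e-04]), 'joint_torque': array([-6.64208869e-05, -5.27555251e+01, -1.26668092e+00, -1.53428149e+01,
       -5.25680243e-02,  6.51127542e-03,  1.69577279e-04]), 'tool_pos': array([ 0.14831625, -0.60679711,  0.40392059]), 'eef_rot': array([-0.70189512, -0.08525376,  0.70215682, -0.08396934]), 'contact_force': array([-0.40899384,  0.40533407,  0.03541437]), 'moment': array([ 0.0290623,  0.033971 , -0.0024361]), 'opening': 1.000225942341966} 0.166
scene (array([[592.54917325,   0.        , 317.49347911],
       [  0.        , 592.54917325, 228.83619913],
       [  0.        ,   0.        ,   1.        ]]), array([[-0.86184268,  0.38230087, -0.33327653],
       [ 0.50716359,  0.64508428, -0.57153423],
       [-0.00350658, -0.66159831, -0.74985024]]), array([1.01070798, 0.82252113, 1.19692323])) (480, 640) 0.9960872395833333
top (array([[573.45278483,   0.        , 328.53007806],
       [  0.        , 573.45278483, 235.36419227],
       [  0.        ,   0.        ,   1.        ]]), array([[-0.02782193, -0.99663068,  0.07715718],
       [-0.999608  ,  0.02749726, -0.00526741],
       [ 0.00312805, -0.07727349, -0.99700503]]), array([ 0.3911992 , -0.01869212,  1.81600033])) (480, 640) 0.99611328125
wrist (array([[385.44208186,   0.        , 319.34537638],
       [  0.        , 385.44208186, 238.7008419 ],
       [  0.        ,   0.        ,   1.        ]]), array([[ 0.23705165, -0.92129984, -0.30824197],
       [-0.97149184, -0.22584035, -0.07210916],
       [-0.00317931,  0.31654815, -0.94857111]]), array([ 0.22810504, -0.58736059,  0.38342174])) (480, 640) 0.9962434895833333
```

View pics/scene0.png

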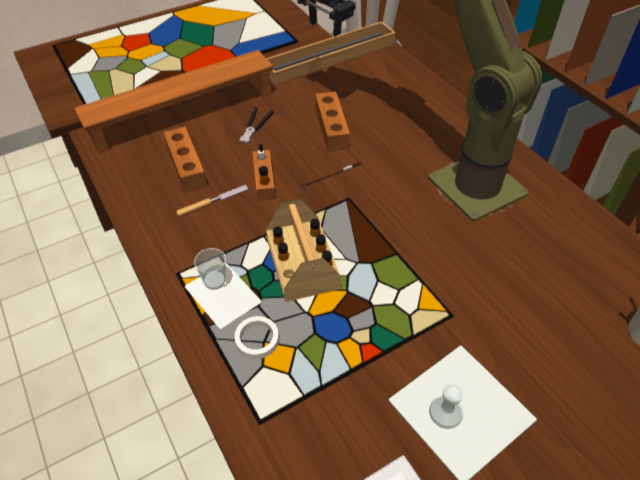

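View pics/top0.png

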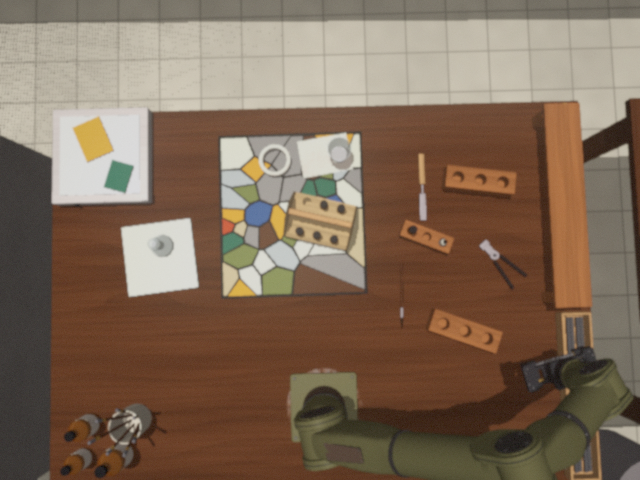

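View pics/wrist0.png

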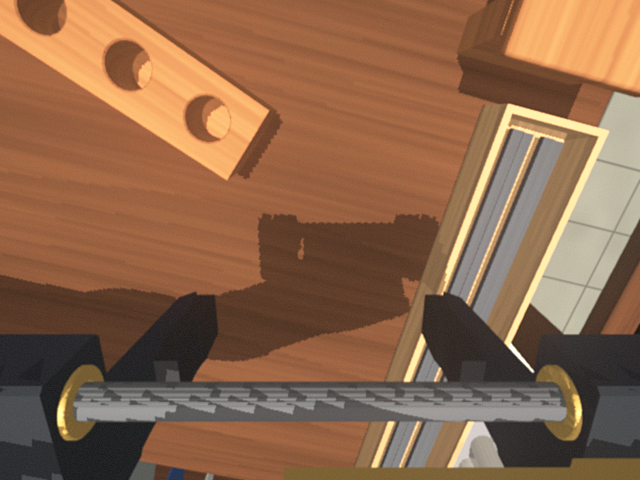

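The things that could be taken for the block, in top-view pixels, are (480,180), (465,331) and the smaller one at (427,237). Only the smaller one holds a vial (about (410,230)) and a dropper (about (443,242)), so I choose that. The carrier is at (321,220); its empty hole seems to be in the row near the tumbler, at the end away from the block. I'll check both in a close crop.

Run:
```python
from h import *
t=cv2.imread('pics/top0.png');s=cv2.imread('pics/scene0.png')
a=cv2.resize(t[180:265,275:465],None,fx=4,fy=4,interpolation=cv2.INTER_CUBIC)
b=cv2.resize(s[135:305,225:355],None,fx=3.5,fy=3.5,interpolation=cv2.INTER_CUBIC)
cv2.imwrite('pics/ct.png',a);cv2.imwrite('pics/cs.png',b)
# top faces by height in depth, inside crops
C=cloud('top',np.load('pics/top0.npy'))
for nm,(u0,u1,v0,v1),zr in (('block',(395,460,210,260),(.040,.050)),('deck',(280,365,185,255),(.045,.058)),('grip',(280,365,185,255),(.125,.14)),('caps',(280,365,185,255),(.086,.1)),('dropvial',(395,460,210,260),(.08,.11))):
    S=C[v0:v1,u0:u1].reshape(-1,3);P=S[(S[:,2]>zr[0])&(S[:,2]<zr[1])]
    rc=cv2.minAreaRect((P[:,:2]*1000).astype(np.float32));print(nm,len(P),P.mean(0).round(4),rc)
```

```text
block 518 [ 0.5161 -0.333   0.0451] ((517.3331298828125, -331.27996826171875), (160.13833618164062, 51.44126510620117), 67.43964385986328)
deck 1778 [ 0.5725 -0.002   0.0515] ((574.9734497070312, -3.129180908203125), (202.34219360351562, 140.71957397460938), 75.21903991699219)
grip 436 [ 0.5741 -0.0026  0.1329] ((574.0975952148438, -2.6400222778320312), (204.10379028320312, 66.98023223876953), 74.79843139648438)
caps 260 [ 0.5633 -0.0066  0.0936] ((574.0718383789062, -3.49139404296875), (202.34083557128906, 118.78397369384766), 75.8446044921875)
dropvial 67 [ 0.5282 -0.3011  0.0926] ((520.891845703125, -328.6711120605469), (119.36601257324219, 22.274169921875), 70.87029266357422)
```

View pics/ct.png

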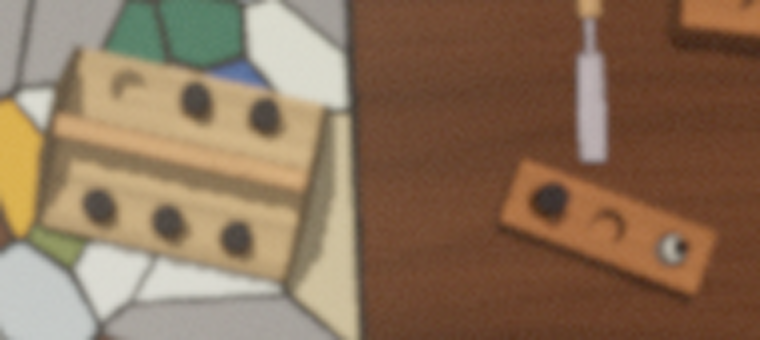

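View pics/cs.png

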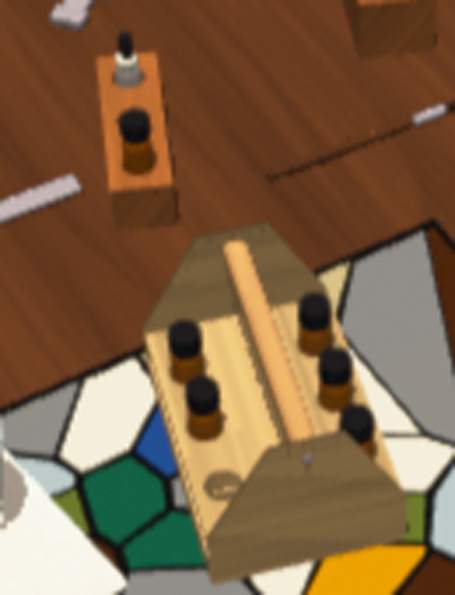

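The crops confirm it. The block at top (427,237) holds the amber vial at about (412,231) and the dropper at about (443,242). The carrier's empty hole is at about (307,201), local (+48,+54). Next I work out the moves, with the jaws across the bar (carrier x) for both grasps.

```bash
cat >> h.py <<'E'
def goto(gx,gy,gz,yaw,st=None):
    """tool-axis shifts (mm) and turn to put grasp point at g, tool y along yaw (mod pi)"""
    st=st or r.get_state();M=R.from_quat(st['eef_rot']).as_matrix()
    p=np.array([gx,gy,gz+.147])-st['tool_pos']
    s=M.T@p*1000
    cur=np.arctan2(M[1,1],M[0,1]);d=(yaw-cur+np.pi/2)%np.pi-np.pi/2
    # tool x down: +turn about x = -yaw
    print('tool y yaw',np.rad2deg(cur).round(2),'tool x',M[:,0].round(4),'SHIFT(old axes)',s.round(1),'TURN',round(-d,4),'q7',st['q'][6].round(3))
    M2=M@R.from_rotvec([-d,0,0]).as_matrix();print('shift in new axes',(M2.T@p*1000).round(1))
E
python3 - <<'E'
from h import *
goto(.537,-.283,.25,np.deg2rad(-14.8))
goto(.50,-.25,.25,np.deg2rad(-14.8))
C=cloud('top',np.load('pics/top0.npy'))
S=C[210:260,395:460].reshape(-1,3);P=S[(S[:,2]>.088)&(S[:,2]<.1)&(S[:,1]>-.32)];print(P.mean(0),len(P),cv2.minEnclosingCircle((P[:,:2]*1000).astype(np.float32)))
S=C[180:260,280:365].reshape(-1,3);P=S[(S[:,2]>.094-.003)&(S[:,2]<.102)]
c=np.array([.5745,-.003]);a=np.deg2rad(-14.8);Rm=np.array([[np.cos(a),-np.sin(a)],[np.sin(a),np.cos(a)]])
for x in(-.048,.048):
  for y in(-.054,0,.054):
    g=c+Rm@[x,y];Q=P[np.hypot(*(P[:,:2]-g).T)<.017];print(x,y,g.round(4),len(Q),(Q[:,:2].mean(0)-g).round(4) if len(Q) else '')
E
```

```text
tool y yaw -76.26 tool x [-4.0e-04  1.3e-03 -1.0e+00] SHIFT(old axes) [   7.4 -222.3 -454.5] TURN -1.0726 q7 -0.215
shift in new axes [   7.4  293.  -412.4]
tool y yaw -76.26 tool x [-4.0e-04  1.3e-03 -1.0e+00] SHIFT(old axes) [   7.4 -263.1 -426.4] TURN -1.0726 q7 -0.215
shift in new axes [   7.4  248.8 -434.9]
[ 0.53720526 -0.28376236  0.09450423] 36 ((536.6287841796875, -283.31689453125), 11.632440567016602)
-0.048 -0.054 [ 0.5143 -0.0429] 41 [0.0008 0.0008]
-0.048 0 [0.5281 0.0093] 39 [ 0.0008 -0.0007]
-0.048 0.054 [0.5419 0.0615] 39 [0.     0.0003]
0.048 -0.054 [ 0.6071 -0.0675] 40 [-0.0001 -0.    ]
0.048 0 [ 0.6209 -0.0153] 41 [-0.0002  0.0004]
0.048 0.054 [0.6347 0.0369] 0
```

>>> carry_out(
  targets="1 0 0 0 -0.0894;1 0 0 0 -0.0894;1 0 0 0 -0.0894;1 0 0 0 -0.0894;1 0 0 0 -0.0894;1 0 0 0 -0.0894;1 0 0 0 -0.0894;1 0 0 0 -0.0894;1 0 0 0 -0.0894;1 0 0 0 -0.0894;1 0 0 0 -0.0894;1 0 0 0 -0.0894;1 0 0 0 0",
  force=20,
)

```text
clock: 1.23
tool_pos: [0.1481, -0.6071, 0.4042]
eef_rot: [0.56, 0.432, -0.56, 0.432]
contact_force: [0.2, -0.4, 0.5]
opening: 1.0
```

>>> carry_out(
  targets="1 0 10 -14 0;1 0 18.4 -25.9 0;1 0 18.4 -25.9 0;1 0 18.4 -25.9 0;1 0 18.4 -25.9 0;1 0 18.4 -25.9 0;1 0 18.4 -25.9 0;1 0 18.4 -25.9 0;1 0 18.4 -25.9 0;1 0 18.4 -25.9 0;1 0 18.4 -25.9 0;1 0 18.4 -25.9 0;1 0 18.4 -25.9 0;1 0 18.4 -25.9 0;1 0 18.4 -25.9 0;1 0 18.4 -25.9 0;1 0 10 -14 0;1 0 0 0 0;1 0 0 0 0;1 0 0 0 0",
)

```text
clock: 2.9
tool_pos: [0.54, -0.2812, 0.4044]
eef_rot: [-0.56, -0.431, 0.562, -0.431]
contact_force: [-0.1, 0.0, -0.6]
opening: 0.996
```

Run:
```python
from h import *
st=r.get_state();print(st['clock'],st['tool_pos'],st['q'].round(3));goto(.537,-.2835,.25,np.deg2rad(-14.8),st)
im,d=eyes.snapshot('wrist');cv2.imwrite('pics/w1.png',im);np.save('pics/w1.npy',d)
C=cloud('wrist',d,st).reshape(-1,3)
P=C[(C[:,2]>.09)&(C[:,2]<.1)&(np.hypot(C[:,0]-.537,C[:,1]+.2835)<.03)];print(len(P),P.mean(0).round(4),cv2.minEnclosingCircle((P[:,:2]*1000).astype(np.float32)))
print(proj('wrist',[.537,-.2835,.095],st))
```

```text
2.9 [ 0.53999911 -0.28117227  0.40436725] [ 0.655  0.693 -0.449  1.609  0.357  0.924 -0.182]
tool y yaw -14.95 tool x [-0.0018 -0.0011 -1.    ] SHIFT(old axes) [ 7.4 -2.3  3. ] TURN -0.0026 q7 -0.182
shift in new axes [ 7.4 -2.3  3. ]
714 [ 0.5365 -0.2839  0.0943] ((536.4635620117188, -284.6739196777344), 12.688333511352539)
[[317.6112949  225.05372048]]
```

View pics/w1.png

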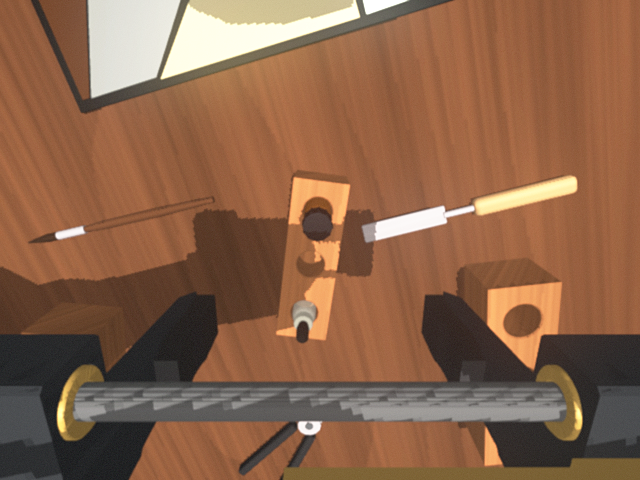

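The wrist view shows the vial cap at (317,224), between the dropper at (304,318) and the near end of the block. That agrees with the top view to within 1 mm, so I descend.

>>> carry_out(
  targets="1 5 -2.3 3.1 0;1 15 0 0 0;1 16 0 0 0;1 16 0 0 0;1 16 0 0 0;1 16 0 0 0;1 16 0 0 0;1 16 0 0 0;1 16 0 0 0;1 14 0 0 0;1 10 0 0 0;1 7 0 0 0;1 0 0 0 0;1 0 0 0 0;1 0 0 0 0",
)

```text
clock: 4.2
tool_pos: [0.5382, -0.2827, 0.2424]
eef_rot: [0.561, 0.431, -0.56, 0.432]
contact_force: [0.4, 0.1, 0.2]
opening: 0.998
```

Run:
```python
from h import *
st=r.get_state();print(st['clock'],st['tool_pos'],st['contact_force']);goto(.5367,-.2838,.094,np.deg2rad(-14.8),st)
im,d=eyes.snapshot('wrist');cv2.imwrite('pics/w2.png',im)
print(proj('wrist',[.5367,-.2838,.095],st))
```

```text
4.2 [ 0.53820219 -0.28267639  0.24244128] [0.35017573 0.10665124 0.15330617]
tool y yaw -14.81 tool x [ 1.3e-03 -5.0e-04 -1.0e+00] SHIFT(old axes) [ 1.4 -1.2  1.5] TURN -0.0002 q7 -0.292
shift in new axes [ 1.4 -1.2  1.5]
[[316.63508714 341.95761898]]
```

View pics/w2.png

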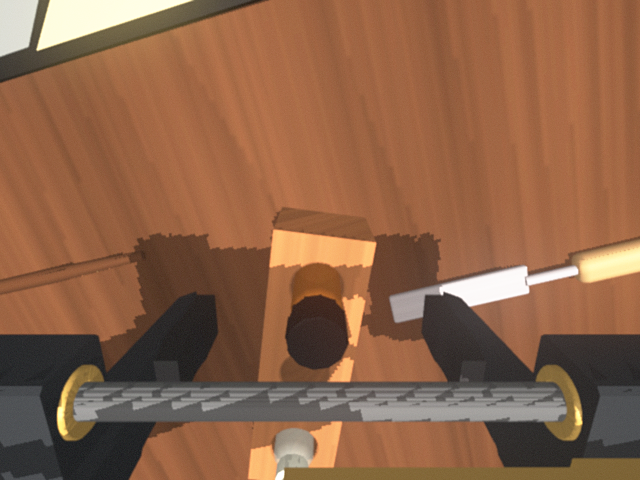

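The vial cap (about (317,335)) sits between the fingers, close to the predicted (317,342). I make a small correction and close.

>>> carry_out(
  targets="1 1.4 -1.2 1.3 0;1 0 0 0 0;0.5 0 0 0 0;0.2 0 0 0 0;0.2 0 0 0 0;0.15 0 0 0 0;0.15 0 0 0 0;0.15 0 0 0 0;0.1 0 0 0 0;0.1 0 0 0 0;0.1 0 0 0 0;0.1 0 0 0 0",
  force=20,
)

```text
clock: 5.25
tool_pos: [0.5365, -0.2834, 0.2403]
eef_rot: [-0.56, -0.431, 0.56, -0.431]
contact_force: [0.2, 0.7, -0.3]
opening: 0.264
```

>>> carry_out(
  targets="0.1 -3 0 0 0;0.1 -6 0 0 0;0.1 -10 0 0 0;0.1 -15 0 0 0;0.1 -20 0 0 0;0.1 -22 0 0 0;0.1 -22 0 0 0;0.1 -22 0 0 0;0.1 -22 0 0 0;0.1 -15 0 0 0;0.1 -5 0 0 0;0.1 0 0 0 0;0.1 0 0 0 0",
)

```text
clock: 6.33
tool_pos: [0.5362, -0.2833, 0.4022]
eef_rot: [-0.56, -0.432, 0.56, -0.431]
contact_force: [-0.1, -0.6, -1.2]
opening: 0.264
```

Run:
```python
from h import *
st=r.get_state();print(st['clock'],st['tool_pos'],st['contact_force'],st['opening']);goto(.6347,.0369,.258,np.deg2rad(-14.8),st)
im,d=eyes.snapshot('wrist');cv2.imwrite('pics/w3.png',im);np.save('pics/w3.npy',d)
C=cloud('wrist',d,st); g=st['tool_pos']-[0,0,.147]
m=(np.hypot(C[...,0]-g[0],C[...,1]-g[1])<.03)&(C[...,2]>.15)
P=C[m];print(len(P),P[:,2].max());Q=P[P[:,2]>P[:,2].max()-.004];print(Q.mean(0),g)
```

```text
6.3333 [ 0.53615782 -0.28331818  0.40221071] [-0.06859897 -0.59462405 -1.2103482 ] 0.26367391956399266
tool y yaw -14.79 tool x [-4.e-04 -1.e-04 -1.e+00] SHIFT(old axes) [  -2.9   13.5 -334.8] TURN 0.0001 q7 -0.179
shift in new axes [  -2.9   13.5 -334.8]
27671 0.3304221883850947
[ 0.54070554 -0.26614606  0.32743312] [ 0.53615782 -0.28331818  0.25521071]
```

View pics/w3.png

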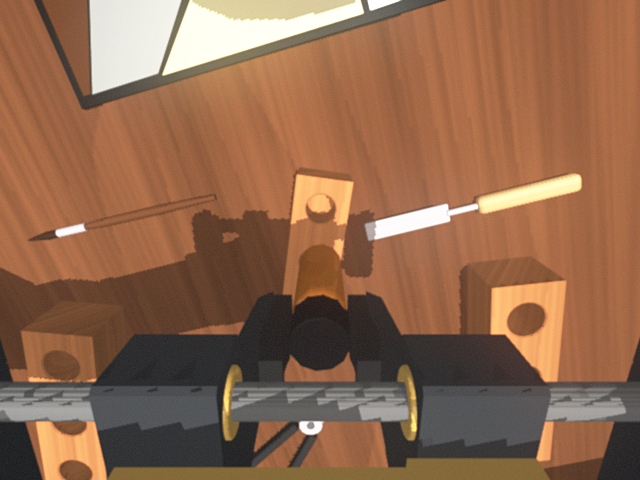

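The vial is held (opening 0.264, about 23 mm) and clear of the block. I now fly towards the hole and stop short, so the wrist camera can see it.

>>> carry_out(
  targets="0.1 -1 0.5 -8 0;0.1 -1 0.5 -16 0;0.1 -1 1 -20 0;0.1 0 1 -22 0;0.1 0 1 -22 0;0.1 0 1 -22 0;0.1 0 1 -22 0;0.1 0 1 -22 0;0.1 0 1 -22 0;0.1 0 1 -22 0;0.1 0 1 -22 0;0.1 0 1 -18 0;0.1 0 1 -14 0;0.1 0 0.5 -8 0;0.1 0 0 0 0;0.1 0 0 0 0;0.1 0 0 0 0",
)

```text
clock: 7.8
tool_pos: [0.6147, -0.0367, 0.405]
eef_rot: [-0.56, -0.431, 0.561, -0.431]
contact_force: [-0.3, 1.0, -1.2]
opening: 0.262
```

Run:
```python
from h import *
st=r.get_state();print(st['clock'],st['tool_pos'],st['contact_force'],st['opening']);goto(.6347,.0369,.258,np.deg2rad(-14.8),st)
im,d=eyes.snapshot('wrist');cv2.imwrite('pics/w4.png',im);np.save('pics/w4.npy',d);np.save('pics/w4s.npy',np.r_[st['tool_pos'],st['eef_rot']])
C=cloud('wrist',d,st); print('hole px',proj('wrist',[.6347,.0369,.052],st)); g=st['tool_pos']-[0,0,.147]
print('top px',proj('wrist',g+[0,0,.001],st)); v=C[325:360,300:340].reshape(-1,3);print(np.median(v,0),g)
```

```text
7.8 [ 0.61470474 -0.03668632  0.40500175] [-0.26394462  0.95523733 -1.16804006] 0.2616446789835527
tool y yaw -14.9 tool x [-9.0e-04 -1.5e-03 -1.0e+00] SHIFT(old axes) [ -0.1   0.4 -76.3] TURN -0.0018 q7 -0.582
shift in new axes [ -0.1   0.5 -76.3]
hole px [[320.6096121  117.53240858]]
top px [[320.39760469 340.26556896]]
[ 0.61421816 -0.03725289  0.25914536] [ 0.61470474 -0.03668632  0.25800175]
```

View pics/w4.png

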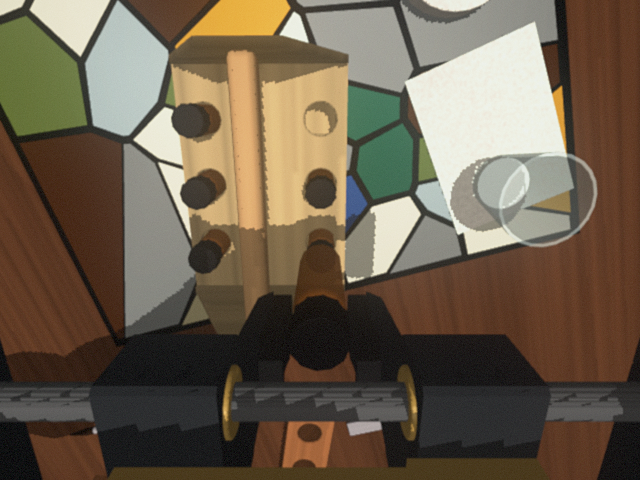

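The empty hole shows at (319,119), against a predicted (320.6,117.5), and the vial hangs upright in the jaws at (320,330). I'll refine the hole centre from its rim, and the vial's axis from depth.

Run:
```python
from h import *
a=np.load('pics/w4s.npy');st=dict(tool_pos=a[:3],eef_rot=a[3:])
im=cv2.imread('pics/w4.png');d=np.load('pics/w4.npy')
cv2.imwrite('pics/c4.png',cv2.resize(im[90:150,285:355],None,fx=8,fy=8,interpolation=cv2.INTER_CUBIC))
C=cloud('wrist',d,st)
sub=C[95:145,295:345];m=(sub[...,2]<.047).astype(np.uint8)
cn=max(cv2.findContours(m,0,cv2.CHAIN_APPROX_NONE)[0],key=cv2.contourArea);e=cv2.fitEllipse(cn);print('below-deck ellipse',e[0][0]+295,e[0][1]+95,e[1])
e0=np.array(e[0])+[295,95];print(ray('wrist',e0,.052,st), 'deck z',np.median(C[60:160,270:300,2]),'bar z',np.median(C[90:150,236:250,2]))
# predicted rim + vial caps in this view
for w in([.6209,-.0153,.095],[.5419,.0615,.095],[.5281,.0093,.095]):print(proj('wrist',w,st))
# held vial axis from depth points
g=a[:3]-[0,0,.147];P=C.reshape(-1,3);P=P[(np.hypot(P[:,0]-g[0],P[:,1]-g[1])<.02)]
for lo,hi in((.18,.195),(.195,.21),(.21,.225),(.225,.238)):
    Q=P[(P[:,2]>lo)&(P[:,2]<hi)][:,:2]
    from scipy.optimize import least_squares
    s=least_squares(lambda c:np.hypot(*(Q-c).T)-.012,g[:2]-[.002,.005],loss='soft_l1',f_scale=.001);print(lo,len(Q),(s.x-g[:2])*1000)
```

```text
below-deck ellipse 320.20534896850586 118.16203689575195 (31.19414710998535, 32.774261474609375)
[[0.63425151 0.03650782 0.052     ]] deck z 0.0515568109835729 bar z 0.13349205166873138
[[320.78981854 192.90904525]]
[[186.88818709 118.85491779]]
[[194.75904879 193.06531021]]
0.18 379 [-0.61660657 -2.09421506]
0.195 471 [-0.68397206 -2.08215194]
0.21 589 [-0.79710965 -2.04848295]
0.225 785 [-0.97335229 -2.45763067]
```

View pics/c4.png

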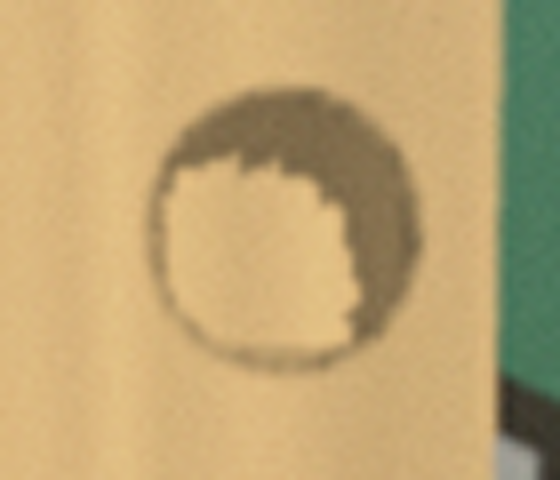

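Run:
```python
from h import *
from scipy.optimize import least_squares
a=np.load('pics/w4s.npy');st=dict(tool_pos=a[:3],eef_rot=a[3:])
d=np.load('pics/w4.npy');C=cloud('wrist',d,st);P=C.reshape(-1,3);g=a[:3]-[0,0,.147]
def f(c,zs):
    c=np.array(c);S=P[np.hypot(*(P[:,:2]-c).T)<.019]
    for lo,hi in zs:
        Q=S[(S[:,2]>lo)&(S[:,2]<hi)][:,:2]
        s=least_squares(lambda x:np.hypot(*(Q-x).T)-.012,c,loss='soft_l1',f_scale=.001);print(lo,len(Q),((s.x-c)*1000).round(2))
for c in([.6209,-.0153],[.5419,.0615],[.5281,.0093]):
    f(c,[(.06,.074),(.076,.09)]); T=P[(np.hypot(*(P[:,:2]-c).T)<.019)&(P[:,2]>.0925)];print('top',len(T),((T[:,:2].mean(0)-c)*1000).round(2),cv2.minEnclosingCircle((T[:,:2]*1000-np.array(c)*1000).astype(np.float32)))
m=(np.hypot(C[...,0]-g[0],C[...,1]-g[1])<.0165)&(C[...,2]>.254)&(C[...,2]<.263)
M=R.from_quat(a[3:]).as_matrix();l=(C[m]-a[:3])@M*1000
print(len(l),l.mean(0),np.percentile(l,[1,99],axis=0));v,u=np.where(m);print(u.min(),u.max(),v.min(),v.max())
```

```text
0.06 74 [-0.59 -1.19]
0.076 85 [-0.5  -0.92]
top 15166 [ 0.13 -3.55] ((-6.838241097284481e-05, -0.0014865875709801912), 18.998798370361328)
0.06 162 [-1.29 -0.8 ]
0.076 163 [-0.79 -0.94]
top 874 [-0.22 -0.96] ((-0.17721880972385406, -0.9194209575653076), 12.445667266845703)
0.06 170 [-1.15 -1.16]
0.076 172 [-0.67 -1.09]
top 1045 [ 4.77 -1.85] ((3.2483997344970703, -0.6248936653137207), 15.875707626342773)
3500 [146.16530882  -0.25113242  -0.44693687] [[142.65994812 -12.99949989 -10.23456321]
 [150.67276287  12.90736647  12.034763  ]]
282 360 309 370
```

>>> carry_out(
  targets="0.1 0 0.2 -6 0;0.1 0 0 -12 0;0.1 0 0 -14 0;0.1 0 0 -14 0;0.1 0 0 -14 0;0.1 0 0 -10 0;0.1 0 0 -6.7 0;0.1 0 0 0 0;0.1 10 0 0 0;0.1 20 0 0 0;0.1 20 0 0 0;0.1 20 0 0 0;0.1 15 0 0 0;0.1 10 0 0 0;0.1 8 0 0 0;0.1 0 0 0 0;0.1 0 0 0 0;0.1 0 0 0 0",
)

```text
clock: 9.35
tool_pos: [0.6351, 0.0389, 0.3031]
eef_rot: [0.561, 0.431, -0.56, 0.432]
contact_force: [-0.2, -0.1, -0.5]
opening: 0.265
```

Run:
```python
from h import *
st=r.get_state();print(st['clock'],st['tool_pos'],st['contact_force'],st['opening']);goto(.6346,.0374,.145,np.deg2rad(-14.8),st)
im,d=eyes.snapshot('wrist');cv2.imwrite('pics/w5.png',im)
im,d=eyes.snapshot('scene');cv2.imwrite('pics/s5.png',cv2.resize(im[180:310,240:370],None,fx=4.5,fy=4.5,interpolation=cv2.INTER_CUBIC))
```

```text
9.35 [0.63513421 0.03890926 0.30314225] [-0.22832984 -0.05097481 -0.4968909 ] 0.26540451862931125
tool y yaw -14.81 tool x [ 1.7e-03  2.0e-04 -1.0e+00] SHIFT(old axes) [11.1 -0.1  1.6] TURN -0.0002 q7 -0.744
shift in new axes [11.1 -0.1  1.6]
```

View pics/w5.png

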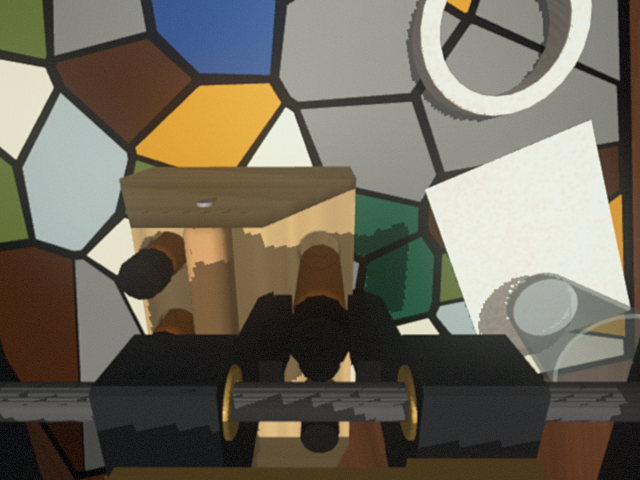

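View pics/s5.png

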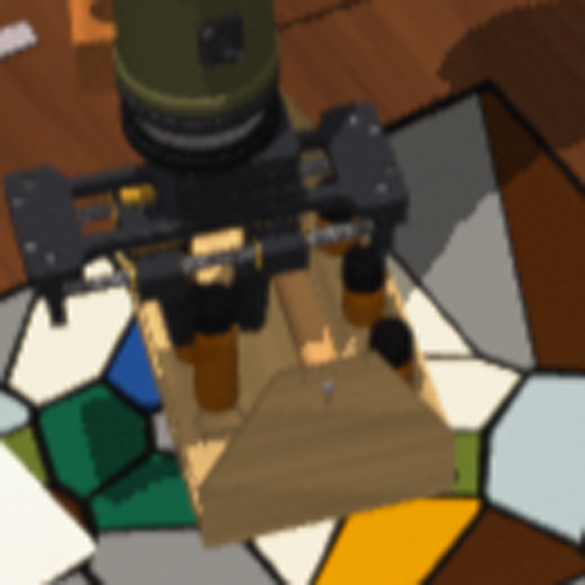

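The wrist view shows the vial at (320,330) aimed over the hole at about (320,245), and the scene crop agrees. I apply the correction and enter the hole slowly.

>>> carry_out(
  targets="0.1 0 -0.1 1.6 0;0.1 5 0 0 0;0.1 6 0 0 0;0.1 0 0 0 0;0.1 0 0 0 0",
)

```text
clock: 9.87
tool_pos: [0.634, 0.0374, 0.2906]
eef_rot: [-0.56, -0.432, 0.561, -0.431]
contact_force: [-0.4, 0.4, 0.5]
opening: 0.266
```

Run:
```python
from h import *
st=r.get_state();print(st['clock'],st['tool_pos'],st['contact_force'],st['opening']);goto(.6346,.0374,.145,np.deg2rad(-14.8),st)
```

```text
9.8667 [0.6339607  0.03737753 0.29062494] [-0.43832903  0.43458588  0.52003395] 0.2662801632979455
tool y yaw -14.78 tool x [-1.3e-03 -3.0e-04 -1.0e+00] SHIFT(old axes) [-1.4  0.6 -0.2] TURN 0.0003 q7 -0.749
shift in new axes [-1.4  0.6 -0.2]
```

>>> carry_out(
  targets="0.1 3 0 0 0;0.1 3 0 0 0;0.1 3 0 0 0;0.1 3 0 0 0;0.1 3 0 0 0;0.1 0 0 0 0;0.1 0 0 0 0",
)

```text
clock: 10.45
tool_pos: [0.6342, 0.0374, 0.2761]
eef_rot: [-0.56, -0.432, 0.56, -0.431]
contact_force: [-0.4, 0.1, 0.2]
opening: 0.264
```

Run:
```python
from h import *
st=r.get_state();print(st['clock'],st['tool_pos'],st['contact_force'],st['moment'],st['opening']);goto(.6346,.0374,.13,np.deg2rad(-14.8),st)
im,d=eyes.snapshot('wrist');cv2.imwrite('pics/w6.png',im[160:420,180:460])
```

```text
10.45 [0.63415218 0.03742048 0.27605246] [-0.38657218  0.09770029  0.1845909 ] [-0.07632693 -0.03226997  0.01768533] 0.2640754420561976
tool y yaw -14.79 tool x [-5.e-04 -1.e-04 -1.e+00] SHIFT(old axes) [-0.9  0.4 -0.1] TURN 0.0002 q7 -0.757
shift in new axes [-0.9  0.4 -0.1]
```

View pics/w6.png

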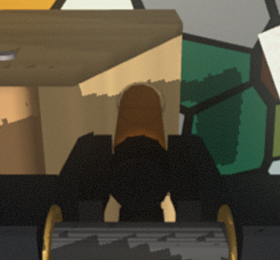

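The vial is 7 mm into the hole with no contact force. I continue down.

>>> carry_out(
  targets="0.1 3 0.2 0 0;0.1 4 0 0 0;0.1 4 0 0 0;0.1 4 0 0 0;0.1 4 0 0 0;0.1 4 0 0 0;0.1 4 0 0 0;0.1 3 0 0 0;0.1 2 0 0 0;0.1 0 0 0 0;0.1 0 0 0 0",
)

```text
clock: 11.42
tool_pos: [0.6344, 0.0374, 0.2443]
eef_rot: [-0.56, -0.431, 0.56, -0.431]
contact_force: [-0.6, -0.3, -0.5]
opening: 0.268
```

>>> carry_out(
  targets="0.1 0.7 0 0 0;0.1 0 0 0 0;0.1 0.6 0 0 0;0.1 0 0 0 0",
)

```text
clock: 11.75
tool_pos: [0.6344, 0.0373, 0.2431]
eef_rot: [0.56, 0.431, -0.56, 0.432]
contact_force: [-0.2, 0.4, -0.9]
opening: 0.265
```

>>> carry_out(
  targets="0.1 0.7 0 0 0;0.1 0 0 0 0;0.1 0 0 0 0",
)

```text
clock: 12.0
tool_pos: [0.6344, 0.0373, 0.2423]
eef_rot: [-0.56, -0.431, 0.56, -0.431]
contact_force: [-0.1, -0.1, 0.0]
opening: 0.268
```

>>> carry_out(
  targets="0.1 0.7 0 0 0;0.1 0 0 0 0;0.1 0 0 0 0",
)

```text
clock: 12.25
tool_pos: [0.6344, 0.0373, 0.2416]
eef_rot: [-0.56, -0.431, 0.56, -0.431]
contact_force: [-0.2, -0.3, -0.1]
opening: 0.264
```

>>> carry_out(
  targets="0.1 0.5 0 0 0;0.1 0 0 0 0;0.1 0 0 0 0",
)

```text
clock: 12.5
tool_pos: [0.6344, 0.0374, 0.2411]
eef_rot: [-0.56, -0.431, 0.56, -0.431]
contact_force: [-0.0, -0.0, -0.3]
opening: 0.263
```

>>> carry_out(
  targets="0.1 0.6 0 0 0;0.1 0 0 0 0;0.28 0 0 0 0;0.31 0 0 0 0;0.34 0 0 0 0;0.38 0 0 0 0;0.42 0 0 0 0;0.42 0 0 0 0;0.42 0 0 0 0;0.42 0 0 0 0",
)

```text
clock: 13.33
tool_pos: [0.6344, 0.0373, 0.2405]
eef_rot: [-0.56, -0.431, 0.56, -0.432]
contact_force: [-0.9, 0.1, 0.4]
opening: 0.422
```

Run:
```python
from h import *
st=r.get_state();print(st['clock'],st['tool_pos'],st['contact_force'],st['opening'])
im,d=eyes.snapshot('wrist');cv2.imwrite('pics/w7.png',im)
C=cloud('wrist',d,st);print(np.median(C[325:360,300:340].reshape(-1,3),0))
```

```text
13.3333 [0.63444398 0.03734544 0.24053135] [-0.90987744  0.1387338   0.38732527] 0.4222337611208116
[0.63404597 0.03692275 0.09446017]
```

View pics/w7.png

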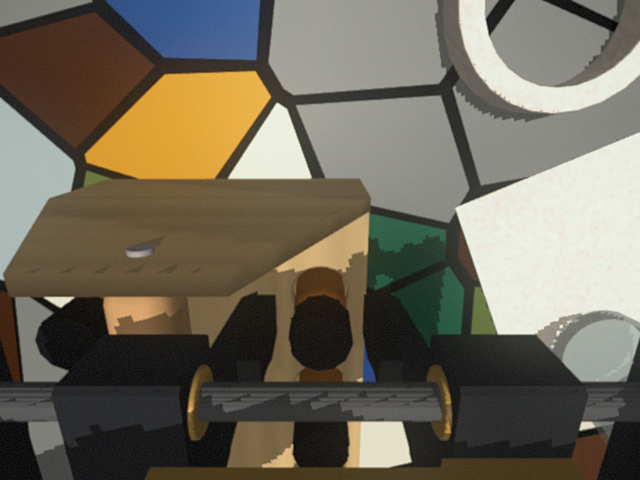

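The vial stands home and free: its cap is at (320,335), its top at z 94.5 mm, and the fingers are clear of it on both sides. Next I lift straight up.

>>> carry_out(
  targets="0.42 -3 0 0 0;0.42 -6 0 0 0;0.42 -10 0 0 0;0.42 -15 0 0 0;0.42 -20 0 0 0;0.42 -20 0 0 0;0.42 -20 0 0 0;0.42 -20 0 0 0;0.6 -20 0 0 0;0.8 -15 0 0 0;1 -8 0 0 0;1 0 0 0 0;1 0 0 0 0",
)

```text
clock: 14.47
tool_pos: [0.6343, 0.0373, 0.3978]
eef_rot: [0.56, 0.431, -0.56, 0.432]
contact_force: [-0.0, 0.2, -0.5]
opening: 0.779
```

Run:
```python
from h import *
st=r.get_state();print(st['clock'],st['tool_pos'],st['contact_force'],st['opening'])
goto(.5745,-.003,.25,np.deg2rad(-14.8),st)
im,d=eyes.snapshot('top');cv2.imwrite('pics/t8.png',im);im,d=eyes.snapshot('scene');cv2.imwrite('pics/s8.png',cv2.resize(im[180:310,240:370],None,fx=4.5,fy=4.5,interpolation=cv2.INTER_CUBIC))
```

```text
14.4667 [0.63425563 0.03727709 0.39777853] [-0.04917274  0.17522616 -0.52068199] 0.778940777800583
tool y yaw -14.8 tool x [ 4.e-04 -2.e-04 -1.e+00] SHIFT(old axes) [  0.8 -47.5  54.2] TURN 0.0001 q7 -0.686
shift in new axes [  0.8 -47.5  54.2]
```

View pics/s8.png

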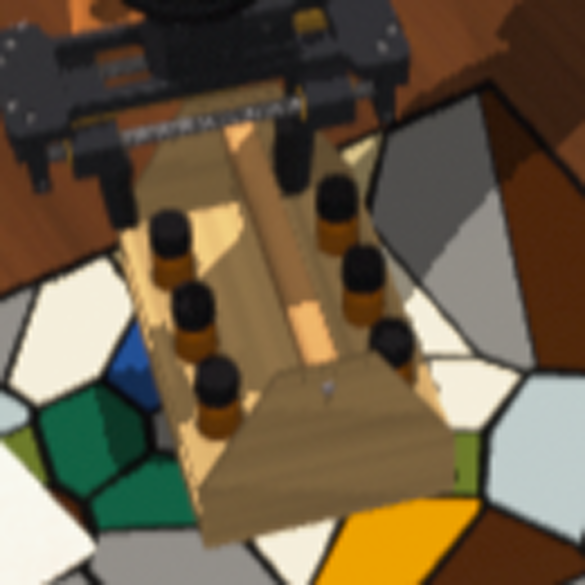

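The scene crop shows all six vials home in the carrier, with the returned one at crop (217,395). I now move over the grip and check the bar.

>>> carry_out(
  targets="1 0 -4 4.5 0;1 0 -8 9 0;1 0 -8 9 0;1 0 -8 9 0;1 0 -8 9 0;1 0 -7.5 9 0;1 0 -4 4.7 0;1 0 0 0 0;1 0 0 0 0;1 0 0 0 0",
)

```text
clock: 15.4
tool_pos: [0.5751, -0.0024, 0.3974]
eef_rot: [0.56, 0.432, -0.56, 0.432]
contact_force: [0.3, 0.6, 0.3]
opening: 0.998
```

Run:
```python
from h import *
st=r.get_state();print(st['clock'],st['tool_pos'],st['contact_force'],st['opening'])
im,d=eyes.snapshot('wrist');cv2.imwrite('pics/w9.png',im)
C=cloud('wrist',d,st).reshape(-1,3);a=np.deg2rad(-14.8);Rm=np.array([[np.cos(a),-np.sin(a)],[np.sin(a),np.cos(a)]])
l=(C[:,:2]-[.5745,-.003])@Rm*1000
for y0,y1 in((-60,-20),(-20,20),(20,60)):
    m=(l[:,1]>y0)&(l[:,1]<y1)&(np.abs(l[:,0])<14)&(C[:,2]>.130)&(C[:,2]<.137);print(y0,m.sum(),np.percentile(l[m,0],[1,50,99]),C[m,2].mean())
m=(C[:,2]>.045)&(C[:,2]<.058)&(abs(l[:,0])<90)&(abs(l[:,1])<115);print(cv2.minAreaRect((C[m,:2]*1000).astype(np.float32)))
m=(C[:,2]>.05)&(C[:,2]<.137)&(abs(l[:,0])<20)&(abs(l[:,1])<115);print('y ext',np.percentile(l[m,1],[.2,99.8]))
goto(.5745,-.003,.124,np.deg2rad(-14.8),st)
```

```text
15.4 [ 0.57508692 -0.00244756  0.39741449] [0.3164227  0.59863762 0.30095664] 0.997916272309526
-60 1197 [-8.11458097 -0.16538809  8.15045315] 0.13286339703911557
-20 1392 [-8.36637926 -0.15828679  7.93189683] 0.1328778440654232
20 1620 [-8.45782573 -0.14880102  7.73450845] 0.1329367036686217
((574.1644287109375, -3.799774169921875), (203.1511688232422, 140.4785614013672), 75.31947326660156)
y ext [-102.28290093  100.44833745]
tool y yaw -14.77 tool x [ 5.e-04  6.e-04 -1.e+00] SHIFT(old axes) [126.4  -0.5   0.8] TURN 0.0006 q7 -0.664
shift in new axes [126.4  -0.5   0.8]
```

View pics/w9.png

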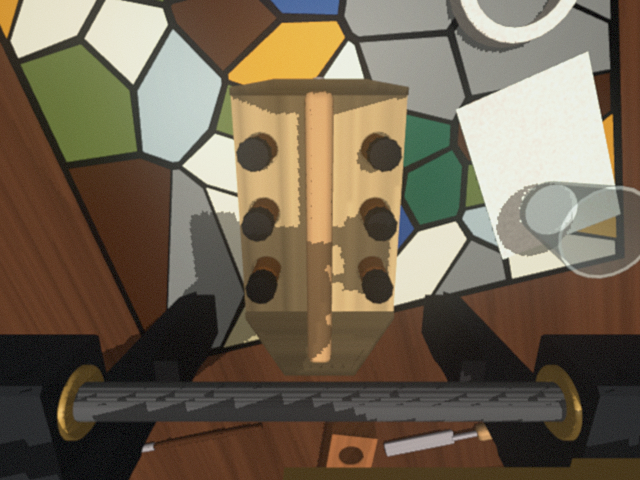

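The bar runs straight down the view at x≈319, centred to within 0.3 mm, and all six caps are visible. I descend and grip it.

>>> carry_out(
  targets="1 5 -0.5 0.7 0;1 12 0 0 0;1 16 0 0 0;1 16 0 0 0;1 16 0 0 0;1 16 0 0 0;1 14 0 0 0;1 12 0 0 0;1 9 0 0 0;1 6 0 0 0;1 4 0 0 0;1 0 0 0 0;1 0 0 0 0",
)

```text
clock: 16.53
tool_pos: [0.5742, -0.0034, 0.2717]
eef_rot: [0.56, 0.431, -0.56, 0.432]
contact_force: [0.6, 0.1, -0.6]
opening: 1.002
```

Run:
```python
from h import *
st=r.get_state();print(st['clock'],st['tool_pos'],st['contact_force'],st['opening'])
goto(.5744,-.003,.1245,np.deg2rad(-14.8),st)
```

```text
16.5333 [ 0.57418735 -0.00337597  0.27174491] [ 0.55597918  0.10021108 -0.57592883] 1.002238049645226
tool y yaw -14.79 tool x [ 6.e-04  0.e+00 -1.e+00] SHIFT(old axes) [ 0.2  0.1 -0.4] TURN 0.0002 q7 -0.762
shift in new axes [ 0.2  0.1 -0.4]
```

>>> carry_out(
  targets="0.7 0 0 0 0;0.5 0 0 0 0;0.3 0 0 0 0;0.25 0 0 0 0;0.2 0 0 0 0;0.15 0 0 0 0;0.1 0 0 0 0;0.1 0 0 0 0;0.1 0 0 0 0;0.1 0 0 0 0;0.1 0 0 0 0;0.1 0 0 0 0;0.1 0 0 0 0;0.1 0 0 0 0",
  force=35,
)

```text
clock: 17.7
tool_pos: [0.5743, -0.0036, 0.2715]
eef_rot: [0.56, 0.431, -0.56, 0.432]
contact_force: [2.0, 0.1, -2.4]
opening: 0.198
```

>>> carry_out(
  targets="0.1 -1 0 0 0;0.1 -2 0 0 0;0.1 -3 0 0 0;0.1 -4 0 0 0;0.1 -4 0 0 0;0.1 -4 0 0 0;0.1 -3 0 0 0;0.1 -2 0 0 0;0.1 0 0 0 0;0.1 0 0 0 0",
)

```text
clock: 18.53
tool_pos: [0.574, -0.0035, 0.2947]
eef_rot: [0.56, 0.431, -0.56, 0.432]
contact_force: [-0.1, -0.2, -5.6]
opening: 0.2
```

Run:
```python
from h import *
st=r.get_state();print(st['clock'],st['tool_pos'],st['contact_force'],st['moment'],st['opening'])
im,d=eyes.snapshot('scene');cv2.imwrite('pics/s10.png',cv2.resize(im[180:310,240:370],None,fx=4.5,fy=4.5,interpolation=cv2.INTER_CUBIC))
```

```text
18.5333 [ 0.57398162 -0.00349073  0.29465054] [-0.13343775 -0.23288697 -5.55001013] [-0.02861382 -0.02815368  0.00232642] 0.19976685757803883
```

View pics/s10.png

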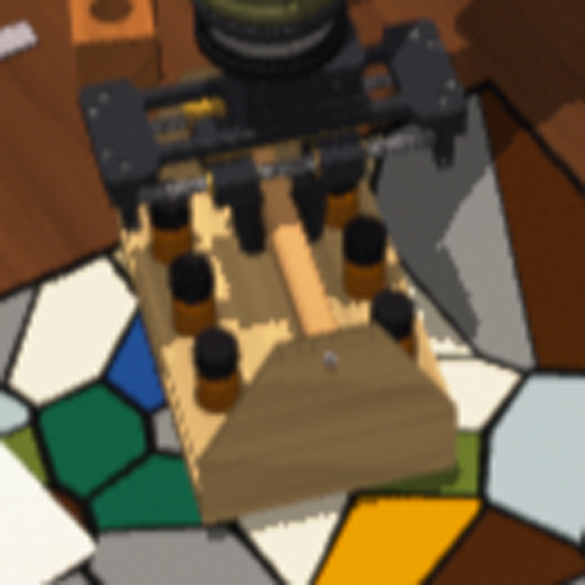

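The carrier is off the glass and level: there is shadow under its front edge at crop (330,500), the wrist carries 5.6 N, and the moment is near zero. I lift higher, gently.

>>> carry_out(
  targets="0.1 -3 0 0 0;0.1 -5 0 0 0;0.1 -7 0 0 0;0.1 -8 0 0 0;0.1 -8 0 0 0;0.1 -8 0 0 0;0.1 -8 0 0 0;0.1 -8 0 0 0;0.1 -8 0 0 0;0.1 -8 0 0 0;0.1 -8 0 0 0;0.1 -7 0 0 0;0.1 -6 0 0 0;0.1 -4 0 0 0;0.1 -3 0 0 0;0.1 -2 0 0 0;0.1 -1 0 0 0;0.1 0 0 0 0;0.1 0 0 0 0;0.1 0 0 0 0",
)

```text
clock: 20.25
tool_pos: [0.5739, -0.0035, 0.3962]
eef_rot: [-0.56, -0.432, 0.56, -0.431]
contact_force: [0.6, -0.8, -6.4]
opening: 0.195
```

>>> carry_out(
  targets="0.1 0 0 0 0;0.1 0 0 0 0;0.1 0 0 0 0;0.1 0 0 0 0;0.1 0 0 0 0;0.1 0 0 0 0;0.1 0 0 0 0;0.1 0 0 0 0;0.1 0 0 0 0;0.1 0 0 0 0",
)

```text
clock: 21.08
tool_pos: [0.574, -0.0035, 0.3965]
eef_rot: [-0.56, -0.431, 0.56, -0.432]
contact_force: [-0.7, -0.4, -5.3]
opening: 0.198
```

Run:
```python
from h import *
st=r.get_state();print(st['clock'],st['tool_pos'],np.abs(st['qd']).max(),st['contact_force'],st['moment'],st['opening'])
im,d=eyes.snapshot('scene');cv2.imwrite('pics/s11.png',cv2.resize(im[130:310,220:400],None,fx=3.3,fy=3.3,interpolation=cv2.INTER_CUBIC))
C=cloud('scene',d);P=C.reshape(-1,3)
a=np.deg2rad(-14.8);Rm=np.array([[np.cos(a),-np.sin(a)],[np.sin(a),np.cos(a)]])
l=np.c_[(P[:,:2]-[.574,-.0035])@Rm,P[:,2]]
# deck tilt: plane fit
z=st['tool_pos'][2]-.147-.118+.046;m=(abs(l[:,0])<.068)&(abs(l[:,1])<.092)&(abs(l[:,2]-z)<.006)
A=np.c_[l[m,:2],np.ones(m.sum())];s=np.linalg.lstsq(A,l[m,2],rcond=None)[0];print('deck slope',s,z,m.sum())
for x in(-.048,.048):
  for y in(-.054,0,.054):
    k=(np.hypot(l[:,0]-x,l[:,1]-y)<.011)&(l[:,2]<z+.06);print(x,y,'top above underside',np.percentile(l[k,2],95)-z+.046)
im,d=eyes.snapshot('wrist');cv2.imwrite('pics/w11.png',im)
```

```text
21.0833 [ 0.57398406 -0.00347684  0.39652987] 0.0019231448669353721 [-0.66638599 -0.40121619 -5.28665469] [-0.05705406 -0.01543318 -0.00882253] 0.19794625251977513
deck slope [-0.00041868  0.00325303  0.17662061] 0.17752986602452658 976
-0.048 -0.054 top above underside 0.08404637106456196
-0.048 0 top above underside 0.09018608801527485
-0.048 0.054 top above underside 0.09047717013779015
0.048 -0.054 top above underside 0.08958599591672407
0.048 0 top above underside 0.09056684953023104
0.048 0.054 top above underside 0.09013557991817624
```

View pics/s11.png

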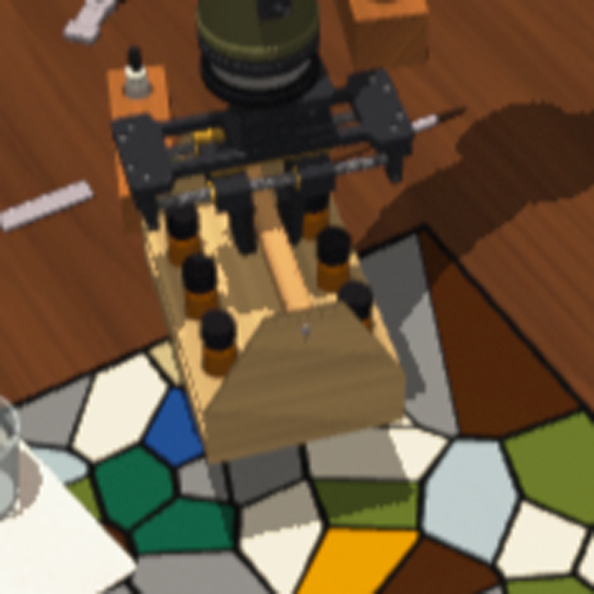

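View pics/w11.png

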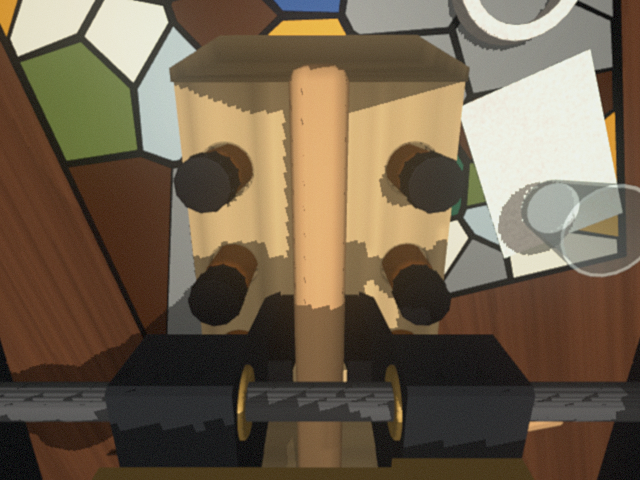

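The carrier hangs level (deck slope about 0.003) with its underside at z ≈ 0.13 m. Five vials measure home; the sixth, at local (-48,-54), is partly hidden by the finger in the scene view but visible in the crop at (315,215). I hand the job in.

Run:
```python
from h import *
print(r.finish_job())
```

```text
the job is handed in; nothing more can be done
None
```

I moved the vial from the smallest beech block into the carrier's empty hole and let it go once it stood home. Then I took the carrier by the middle of its grip, lifted it straight off the glass, and handed the job in at about 21 s while still holding it.

- **Height and level:** the underside was at about z = 0.13 m, roughly 12 cm above the glass, with a deck slope of about 0.003 rad. The arm was still and the wrist carried about 5–6 N, close to the weight of the full carrier.
- **Vials:** five of the six measured home, with their tops 90 ± 1 mm above the underside. The sixth, at carrier position (-48, -54) mm, was partly hidden by a finger and read 84 mm. It looked normal in the scene picture, so I take that as the camera's blocked view and not as the vial having moved.
- **Other things:** the moves kept clear of the other things and of the glass. I judged this from the pictures and did not measure their positions again at the end.

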